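# Fit the clip-on light to the small monitor

## Robot

A 6-joint arm with a two-finger parallel gripper is mounted at the origin on a cart in front of the work surface, level with it; the furniture and walls round the work are solid. World frame = base frame: x ahead of the robot, y to its left, z up, the work surface at z = 0. Lengths are in m, angles in rad, forces in N, time in s.
With the tool pointing down it reaches from about 0.425 to 0.95 m from the base axis. Payload 3.5 kg.
Tool frame: the origin (TCP) lies at the very end of the fingers, on their centre line; the grasp point (between the pads) lies ctrl.tcp_to_grasp behind it (ctrl.tcp_to_grasp is the distance from the TCP to the grasp point, in m); z points along the fingers, y is the line along which they close (so a half turn about z gives the same grasp; the last joint's range is limited). The gripper opens to 85 mm and grips with 20 to 120 N. Pads are 22 mm wide; open, the fingers measure 114 mm over their backs; the gripper's body (76 mm by 85 mm) begins 54 mm behind the grasp point. The pads swing forward as they close: fully open they stand 13 mm farther back than shut.
Start: joints at [1.114, 0.286, 1.577, -0, 1.279, -0.15], TCP at [0.204, 0.643, 0.231] pointing down, gripper open.
Joint ranges: [-2.77, 2.77], [-0.9, 2.22], [0.21, 2.48], [-1.53, 4.67], [0.24, 2.81], [-2.84, 2.84]. Speed limits (rad/s): [2.79, 2.79, 3.14, 3.14, 3.14, 3.14].

## Interface

Orientations are given as a unit quaternion [x, y, z, w].
In Python, from plant import ctrl gives the robot as it stands.
- The arm moves only by the shell command python3 -m inch 'ROWS' [FORCE]. ROWS is JSON, a list of rows, each an object with "slide": the shift along the tool's x, y, z in cm, a list of three; "turn": the turn about the tool's z in rad; "grip": the finger opening in cm, from 0 to 8.54. A call has 1 to 20 rows; each row is the pose to reach, as a shift and turn from the pose commanded when the call began, along the tool's axes at that moment; what a row does not reach only later rows make up. A row lasts 1/10 s, in which the tool goes at most 50 mm and 8.59 degrees, less where a joint would pass 70% of its speed; a pose out of reach is approached as far as the arm can. A call with a gripper value outside its range is refused whole. The fingers move at their own pace and stop on an object; FORCE is the grip in N (left out, the last holds). Time passes only in rows, so rows that repeat a pose let the fingers close. It gives the time, the measured TCP pose, the force, the opening and the grip force at its end, in the units of the state.
- ctrl.get_state(): the state, without advancing time (a new reading comes with each control period).
- ctrl.read_camera(name): name is "scene" or "top"; returns (picture, depth): 420x560x3 uint8, red, green, blue; 420x560 float32, m along the optical axis (not along the pixel's ray), 0 where there is no reading.
- ctrl.camera_info(name): a dict with "K" (3x3 intrinsics, pixels), "camera_from_world" (4x4, takes a point from world to camera coordinates). Camera axes: x right, y down, z forward; pixel columns grow to the right and rows downward; lengths in m; the calibration is good to about 2 mm. A picture is of the moment at which its call begins. camera_info takes no time and is no camera call.
- ctrl.sign_off(): hands the job in; it is judged then, once.
The state is a dict: "time": time; "qpos": joint angles; "dq": joint speeds; "joint_efforts": joint torques, N m; "eef_pos": TCP position; "tcp_rot": TCP orientation; "contact_force": force on the tool from outside, world axes, zero at the start; "wrist_torque": the same for the moment, N m; "opening": opening from 0.0 (shut) to 1.0 (fully open); "finger_force": force on a finger pad.
Only numpy, scipy, OpenCV 4.12 (cv2) and the standard library are available. Lean on these libraries where they do the work, as an engineer would, in place of code of your own. Each camera call takes 0.05 s, during which the arm holds its last target. There are 200 camera calls.

## Task

Fit the clip-on light to the small monitor: slide the lid of the wooden case all the way out of its grooves and set it down flat on the open desk (set it down, do not drop it), then lift the light bar out. Hang the bar over the middle of the monitor's top edge, square to the screen, with the tube in front of the screen and the counterweight behind, lowering it until the edge carries it and only then letting go, so that its weight does not swing it off. Treat the monitor gently and leave the other things on the desk where they are.

Things in the scene. Friction and masses are not known exactly. Their poses are not given: they have to be found in the camera images.
- case: Fixed wooden case with a sliding lid, 102 (x) x 170 (y) x 92 mm high. Origin: centre of its underside; z up. The long walls at x = -51 and +51 mm carry the lid's grooves; over each groove is a lip 12 mm wide, its top at 92 mm. The end at y = -85 mm is closed up to 92 mm. Inside: floor at 6 mm and a padded cradle for the light bar.
- case_mouth (a point): Middle of the case's open end (0, 85, 79 mm in the case's frame): the end wall stops there under the lid, which slides out over it towards the case's +y. The grooves end here too, so the lid is free when its origin is 82 mm beyond this point (167 mm from the case's centre); before that it cannot be lifted.
- lid: Loose flat wooden lid, 89 (x) x 164 (y) x 5 mm, 0.11 kg, axes along the case's, lying in the case's grooves with 1.5 mm of play to each side and 2 mm up. Origin: centre of its underside, 79 mm above the desk in the case, at the start 3 (shut) to 15 mm towards +y. Laid down, its origin is at z = 0 on the mat, -2 mm on the bare desk.
- lid_ridge (a point): On the lid: centre of the pull ridge across the middle of its top, 15 mm above the lid's origin. The ridge is 50 mm long (x), 14 mm thick (y) and rises from 5 to 25 mm above the lid's underside; pinch it along y.
- light_bar: Loose clip-on light, 0.26 kg. Origin: middle of the flat ceiling of its saddle, which bears on the screen's edge. y along the tube, x from tube (front) to counterweight (back), z up. The saddle is a slot open downwards, 18 mm wide (x -9 to +9): a flared lip down to z = -14 mm in front, a leg behind. Starts upright in the case, axes along the case's, origin 47 mm above the desk, at x = +4.5 mm in the case.
- bar_grip (a point): On the light bar: inside the grip block, 16 mm above the bar's origin. The block reaches x -14 to +14, y -18 to +18, z 0 to 28 mm from the origin and stands clear on both y sides: pinch it along y, from above.
- bar_tube (a point): On the light bar: middle of the tube's axis (x = -31, z = +6 mm from the bar's origin). The tube is 150 mm long (y) and 18 mm thick.
- bar_weight (a point): On the light bar: centre of the counterweight, a heavy cylinder 22 mm thick, 56 mm long (y), at x = +20, z = -30 mm from the bar's origin. It puts the bar's centre of mass about 11 mm behind and 20 mm below the origin, so once let go on a screen the bar leans back by up to 0.2 rad until the weight touches the back of the panel.
- monitor: Fixed small upright monitor. Origin: on the desk, below the middle of the panel; the screen looks to its -x (front), y along the screen, z up. Panel 240 mm wide (y), 12 mm thick (x -6 to +6), from 30 to 180 mm high; thicker behind only below 127 mm (back cover, neck). Foot 110 x 150 x 8 mm.
- monitor_top (a point): Middle of the monitor's flat top edge, 180 mm above the desk. Its axes are the monitor's.
- smartphone: a black smartphone, 146 x 71 x 8 mm, a bystander on the desk; origin at the centre of its underside.
- tape_roll: a roll of masking tape, 100 mm across, 24 mm high, a bystander on the desk; origin at the centre of its underside.
- scissors: scissors, 203 x 92 x 12 mm, a bystander on the desk; origin at the centre of its underside.
- eraser: an eraser, 46 x 23 x 13 mm, a bystander on the desk; origin at the centre of its underside.
- pen: a slim pen, 145 mm long, 9 mm thick, a bystander on the desk; origin at the centre of its underside.
- mug: a two-tone mug, 97 mm high, a bystander on the desk; origin at the centre of its underside.

How it is judged:
On the way, in this order (a step that is already met when the one before it is completed fails the run):
1. the lid has run out of the grooves at the case's open end (y of lid in the frame of case above 0.165 m).
2. the lid is brought down to the desk (its underside within 12 mm) while still held (height (world z) of lid below 0.012 m and angle between lid's own z axis and vertical below 0.2 rad and contact force between the fingers and lid above 0.3 N), for 0.04 s.
3. the light bar is lifted out of the case (z of light_bar in the frame of case above 0.13 m and contact force between the fingers and light_bar above 0.3 N), for 0.1 s.
4. the saddle sits on the monitor's top edge, carried by it, while the bar is still held (x of light_bar in the frame of monitor_top between -0.01 and 0.01 m and y of light_bar in the frame of monitor_top between -0.03 and 0.03 m and z of light_bar in the frame of monitor_top between -0.003 and 0.006 m and x of bar_tube in the frame of monitor_top below -0.015 m and angle between light_bar's own z axis and vertical below 0.3 rad and angle between the y axis of light_bar and the y axis of monitor, either way round below 0.2 rad and contact force between light_bar and monitor above 0.5 N and contact force between the fingers and light_bar above 0.3 N), for 0.04 s.
At the end, for the whole second after the job is handed in: The light bar hangs still on the monitor's top edge: saddle on the edge (ceiling within -3 to +6 mm of it in height, within 10 mm across), within 30 mm of its middle, along the screen within 0.2 rad, leaning less than 0.3 rad, tube in front; the lid lies flat on the desk (x of light_bar in the frame of monitor_top between -0.01 and 0.01 m and y of light_bar in the frame of monitor_top between -0.03 and 0.03 m and z of light_bar in the frame of monitor_top between -0.003 and 0.006 m and x of bar_tube in the frame of monitor_top below -0.015 m and angle between light_bar's own z axis and vertical below 0.3 rad and angle between the y axis of light_bar and the y axis of monitor, either way round below 0.2 rad and contact force between light_bar and monitor above 0.5 N and height (world z) of lid below 0.006 m and angle between lid's own z axis and vertical below 0.08 rad and linear speed of each of light_bar, lid below 0.03 m/s and angular speed of light_bar below 0.2 rad/s); the robot touches nothing.
It fails at once if the monitor is pressed or struck hard (over 40 N) (contact force between anything else and monitor above 40 N).
It fails at once if a bystander is shifted by more than 30 mm (distance of any of smartphone, tape_roll, scissors, eraser, pen, mug from where it was at the start of the episode above 0.03 m).
It also fails if it takes over 61 s, if anything falls off the work surface, if the arm or the gripper's body presses on something with over 40 N, if the wrist force passes 120 N, or if a joint passes its speed limit or range.

## Working session

There is one attempt and no reset: what is moved stays moved. The work goes in short steps, Python scripts to look and compute and a shell command to move; the robot and the scene stay as the last step left them, time stands still between calls to the robot, and variables do not carry over. Pictures are saved under pics/ and viewed, at most 10 in all, crops included, and the job is handed in when it is done.

```bash
mkdir -p pics; ls; python3 - <<'E'
from plant import ctrl
import cv2,numpy as np
s=ctrl.get_state();print(s['time'],s['eef_pos'],s['tcp_rot'],s['opening'],ctrl.tcp_to_grasp)
for n in('top','scene'):
    p,d=ctrl.read_camera(n);cv2.imwrite(f'pics/{n}0.png',p[:,:,::-1]);np.savez(f'pics/{n}0.npz',p=p,d=d)
    i=ctrl.camera_info(n);print(n,i['K'],i['camera_from_world'])
E
```

```text
pics
0.0 [0.20353409 0.64288236 0.22991757] [ 1.52785908e-01  9.88258587e-01 -1.13846089e-03 -3.67083135e-04] 0.9955803569053977 0.0187
top [[405.17176412   0.         269.73886149]
 [  0.         405.17176412 206.89464744]
 [  0.           0.           1.        ]] [[ 0.02736102 -0.99956514 -0.01099605 -0.0104594 ]
 [-0.98935094 -0.02550503 -0.14329763  0.57879747]
 [ 0.14295486  0.01479972 -0.98961855  1.16320493]
 [ 0.          0.          0.          1.        ]]
scene [[468.77382569   0.         281.32725739]
 [  0.         468.77382569 209.99623481]
 [  0.           0.           1.        ]] [[ 0.85554969 -0.51733661 -0.01993914 -0.48676511]
 [-0.3701278  -0.58426516 -0.72224624  0.30689   ]
 [ 0.36199467  0.62529758 -0.69134853  1.15519261]
 [ 0.          0.          0.          1.        ]]
```

View pics/top0.png

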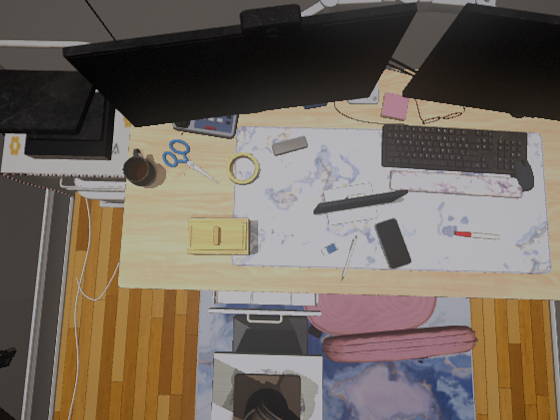

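View pics/scene0.png

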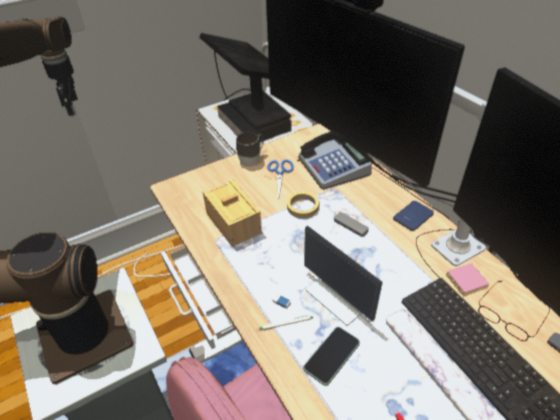

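Top view: the case is at (189–249, 217–255) with its ridge near (217,237), the monitor's panel runs from (315,210) to (408,193), and the phone, pen, eraser, tape, scissors and mug surround them. Next I'll compute the geometry and zoom in.

```bash
cat > h.py <<'E'
import numpy as np,cv2
from plant import ctrl
def load(n,k): z=np.load(f'pics/{n}{k}.npz');return z['p'],z['d']
def snap(n,k):
    p,d=ctrl.read_camera(n);np.savez(f'pics/{n}{k}.npz',p=p,d=d);return p,d
def pts(n,d):
    i=ctrl.camera_info(n);K=i['K'];T=np.linalg.inv(i['camera_from_world'])
    v,u=np.indices(d.shape);c=np.stack([(u-K[0,2])/K[0,0]*d,(v-K[1,2])/K[1,1]*d,d],-1)
    return c@T[:3,:3].T+T[:3,3]
def ray(n,u,v,z):
    i=ctrl.camera_info(n);T=np.linalg.inv(i['camera_from_world'])
    r=T[:3,:3]@np.linalg.inv(i['K'])@[u,v,1];o=T[:3,3];return o+r*(z-o[2])/r[2]
def proj(n,P):
    i=ctrl.camera_info(n);c=i['camera_from_world'][:3,:3]@P+i['camera_from_world'][:3,3];q=i['K']@c;return q[:2]/q[2]
def rect(P):
    (c,s,a)=cv2.minAreaRect((P[:,:2]*1000).astype(np.float32));return np.round(c,1),np.round(s,1),round(a,2)
E
python3 - <<'E'
from h import *
a,d=load('top',0);b,e=load('scene',0)
W=pts('top',d);V=pts('scene',e)
def crop(p,u,v,w,h,s):return cv2.resize(p[v:v+h,u:u+w],None,fx=s,fy=s,interpolation=cv2.INTER_CUBIC)
m=np.zeros((600,800,3),np.uint8)
c=crop(a,179,205,80,60,5);m[:300,:400]=c
c=crop(b,195,175,80,60,5);m[:300,400:]=c
m[300:,:400]=crop(a,305,175,120,90,400/120)[:300]
m[300:,400:]=crop(b,290,225,120,90,400/120)[:300]
cv2.imwrite('pics/m0.png',m[:,:,::-1])
# case top view
box=np.zeros(d.shape,bool);box[205:265,180:260]=1
for lo,hi in((.06,.082),(.0815,.0875),(.089,.097),(.099,.11)):
    k=box&(W[...,2]>lo)&(W[...,2]<hi);print(lo,k.sum(),rect(W[k]) if k.sum()>3 else 0)
box[:]=0;box[170:230,300:420]=1
k=box&(W[...,2]>.165)&(W[...,2]<.19);print('mon',k.sum(),rect(W[k]),W[k][:,2].mean())
k=(V[...,2]>.172)&(V[...,2]<.19);k[:225]=0;k[320:]=0;k[:,:290]=0;k[:,390:]=0;print('monS',k.sum(),rect(V[k]))
np.set_printoptions(linewidth=250)
print((W[236,185:254,2]*1000).round().astype(int));print((W[224,185:254,2]*1000).round().astype(int));print((W[212:260,200,2]*1000).round().astype(int))
E
```

```text
0.06 333 (array([484.3, 149. ]), array([174.1,  84.2]), 88.66)
0.0815 1198 (array([486.9, 149.6]), array([ 99.3, 171.7]), 1.49)
0.089 501 (array([486.7, 147.6]), array([ 99.4, 168.5]), 1.55)
0.099 77 (array([488.3, 152.4]), array([12.9, 48.2]), 89.27)
mon 473 (array([ 590.2, -240.8]), array([ 13.4, 238.1]), 10.62) 0.17814505875774056
monS 573 (array([ 590.7, -241.3]), array([ 15.6, 238.6]), 10.76)
[ -2  -6  -6  87  85  86  80  86  88  84  84  86  83  84  84  86  86  85  84  88  86  85  86  81  80  84  79  81  85 102 104 100 106 100  84  78  87  83  87  80  82  83  83  84  83  85  86  85  82  83  81  84  85  87  84  83  87  82  85  79  85  93
  95  80  36   2   5  -2  -1]
[-5 -4 -5  0 83 79 85 83 85 85 82 85 82 83 82 86 84 82 84 85 83 83 81 82 84 84 82 85 82 83 81 82 84 86 87 84 87 85 81 82 84 81 85 83 84 85 83 82 84 83 86 84 85 86 83 82 87 86 84 80 81 20 92 86 41  8 -4  0 -1]
[  -3   -1    0    0   -2    0   91   93   89   89   87   81   86   80   81   81   87   83   82   82 1234   89   81   86   86   86   86   86   83   81   86   86   82   84   80   81   80   91   95   91   92   91    3   -5    1   -7   -2    1]
```

View pics/m0.png

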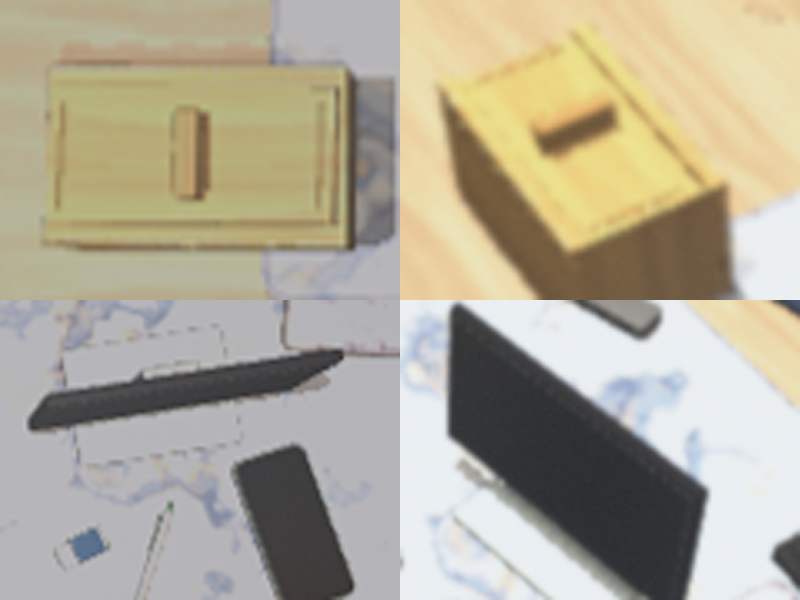

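The zooms show the case's closed end at the right (world −y, dark end wall). The lid therefore slides towards world +y. The monitor faces the robot, with its neck behind. Now a planning helper and a check of free desk space.

```bash
cat >> h.py <<'E'
def plan(x,y,z,yaw):  # TCP target; yaw = world angle (deg) of the object's x axis; fingers close along object's y
    from scipy.spatial.transform import Rotation as R
    s=ctrl.get_state();M=R.from_quat(s['tcp_rot']).as_matrix()
    t=np.array([-np.sin(np.radians(yaw)),np.cos(np.radians(yaw)),0])
    sl=M.T@(np.array([x,y,z])-s['eef_pos'])*100
    th=[np.arctan2(-(q*t)@M[:,0],(q*t)@M[:,1]) for q in(1,-1)]
    print('pos',s['eef_pos'].round(4),'x',M[:,0].round(3),'y',M[:,1].round(3),'slide',sl.round(2),'turn',np.round(th,3),'q',np.round(s['qpos'],2),'t',s['time'])
E
python3 - <<'E'
from h import *
plan(.4882,.1524,.14,1.5)
for u,v in((122,288),(126,200),(150,165),(128,170),(217,183),(165,160),(189,255),(235,270),(330,240),(322,222)):print(u,v,ray('top',u,v,0).round(3))
print('mug',ray('top',140,186,0.0))
E
python3 -m inch 2>&1 | tail -3
```

```text
pos [0.2036 0.6429 0.23  ] x [-0.953  0.302  0.   ] y [ 0.302  0.953 -0.002] slide [-41.95 -38.15   9.07] turn [-0.333  2.809] q [ 1.11  0.29  1.58  0.    1.28 -0.15] t 0.1
122 288 [0.327 0.442 0.   ]
126 200 [0.595 0.451 0.   ]
150 165 [0.708 0.384 0.   ]
128 170 [0.69  0.452 0.   ]
217 183 [0.656 0.171 0.   ]
165 160 [0.725 0.338 0.   ]
189 255 [0.431 0.246 0.   ]
235 270 [0.39  0.105 0.   ]
330 240 [ 0.488 -0.18   0.   ]
322 222 [ 0.542 -0.155  0.   ]
mug [0.64015241 0.41095153 0.        ]
invalid input
```

```bash
python3 -m inch '[{"slide":[-42,-38.1,7],"turn":-0.333,"grip":4},{"slide":[-42,-38.1,7],"turn":-0.333,"grip":4},{"slide":[-42,-38.1,7],"turn":-0.333,"grip":4},{"slide":[-42,-38.1,7],"turn":-0.333,"grip":4},{"slide":[-42,-38.1,7],"turn":-0.333,"grip":4},{"slide":[-42,-38.1,7],"turn":-0.333,"grip":4},{"slide":[-42,-38.1,7],"turn":-0.333,"grip":4},{"slide":[-42,-38.1,7],"turn":-0.333,"grip":4},{"slide":[-42,-38.1,7],"turn":-0.333,"grip":4},{"slide":[-42,-38.1,7],"turn":-0.333,"grip":4},{"slide":[-42,-38.1,7],"turn":-0.333,"grip":4},{"slide":[-42,-38.1,7],"turn":-0.333,"grip":4},{"slide":[-42,-38.1,7],"turn":-0.333,"grip":4},{"slide":[-42,-38.1,7],"turn":-0.333,"grip":4},{"slide":[-42,-38.1,7],"turn":-0.333,"grip":4},{"slide":[-42,-38.1,7],"turn":-0.333,"grip":4}]' 30; python3 - <<'E'
from h import *
plan(.4882,.1524,.088,1.5)
p,d=snap('scene',1)
cv2.imwrite('pics/s1.png',cv2.resize(p[100:280,140:380],None,fx=3,fy=3,interpolation=cv2.INTER_CUBIC)[:,:,::-1])
E
```

```text
time: 1.7
eef_pos: [0.4885, 0.1546, 0.1614]
tcp_rot: [-0.014, 1.0, 0.0, -0.0]
contact_force: [0.8, -0.1, -0.5]
opening: 0.473
finger_force: 0.0
pos [0.4885 0.1546 0.1614] x [-1.    -0.028  0.   ] y [-0.028  1.     0.   ] slide [ 0.04 -0.22  7.34] turn [ 2.00e-03 -3.14e+00] q [ 0.11 -0.    2.03  0.    1.11 -1.49] t 1.7
```

View pics/s1.png

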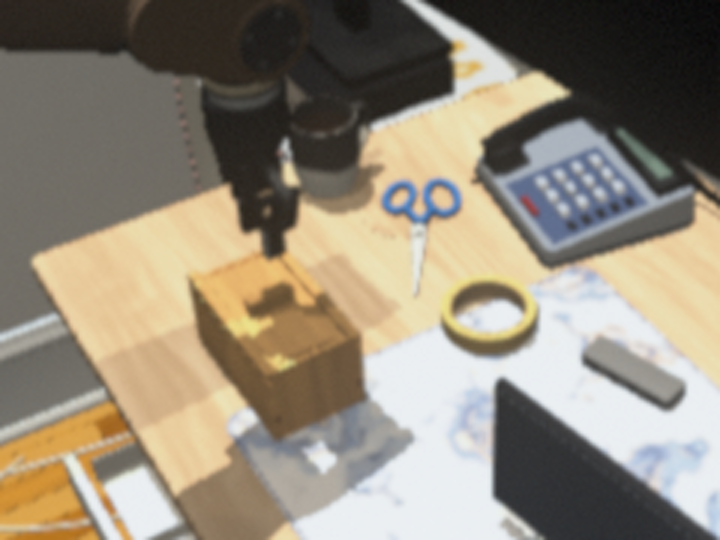

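The gripper hangs over the lid's ridge (crop ~(270,240) above the ridge shadow (280,295)), as planned. Going down and closing.

```bash
python3 -m inch '[{"slide":[0,-0.2,4],"turn":0,"grip":4},{"slide":[0,-0.2,6.5],"turn":0,"grip":4},{"slide":[0,-0.2,7.4],"turn":0,"grip":4},{"slide":[0,-0.2,7.4],"turn":0,"grip":4},{"slide":[0,-0.2,7.4],"turn":0,"grip":0.8},{"slide":[0,-0.2,7.4],"turn":0,"grip":0.8},{"slide":[0,-0.2,7.4],"turn":0,"grip":0.8},{"slide":[0,-0.2,7.4],"turn":0,"grip":0.8},{"slide":[0,-0.2,7.4],"turn":0,"grip":0.8}]' 30
```

```text
time: 2.65
eef_pos: [0.4907, 0.1517, 0.0893]
tcp_rot: [-0.013, 1.0, 0.0, 0.002]
contact_force: [-0.8, 1.1, 5.9]
opening: 0.154
finger_force: 31.9
```

```bash
python3 -m inch '[{"slide":[0,0,-0.1],"turn":0,"grip":0.8},{"slide":[0,1.5,-0.1],"turn":0,"grip":0.8},{"slide":[0,3.5,-0.1],"turn":0,"grip":0.8},{"slide":[0,6,-0.1],"turn":0,"grip":0.8},{"slide":[0,8.5,-0.1],"turn":0,"grip":0.8},{"slide":[0,11,-0.1],"turn":0,"grip":0.8},{"slide":[0,13.5,-0.1],"turn":0,"grip":0.8},{"slide":[0,16,-0.1],"turn":0,"grip":0.8},{"slide":[0,18,-0.1],"turn":0,"grip":0.8},{"slide":[0,19.2,-0.1],"turn":0,"grip":0.8},{"slide":[0,19.2,-0.1],"turn":0,"grip":0.8},{"slide":[0,19.2,-0.1],"turn":0,"grip":0.8}]' 40; python3 - <<'E'
from h import *
plan(.485,.342,.09,1.5)
p,d=snap('scene',2)
cv2.imwrite('pics/s2.png',cv2.resize(p[100:280,140:380],None,fx=3,fy=3,interpolation=cv2.INTER_CUBIC)[:,:,::-1])
E
```

```text
time: 3.85
eef_pos: [0.4835, 0.3429, 0.0875]
tcp_rot: [-0.013, 1.0, -0.001, -0.001]
contact_force: [0.1, -0.6, -1.2]
opening: 0.154
finger_force: 39.7
pos [0.4835 0.3429 0.0875] x [-1.    -0.027  0.002] y [-0.027  1.    -0.001] slide [-0.15 -0.1  -0.25] turn [ 0.    -3.141] q [ 0.45  0.27  1.88 -0.    0.99 -1.15] t 3.85
```

View pics/s2.png

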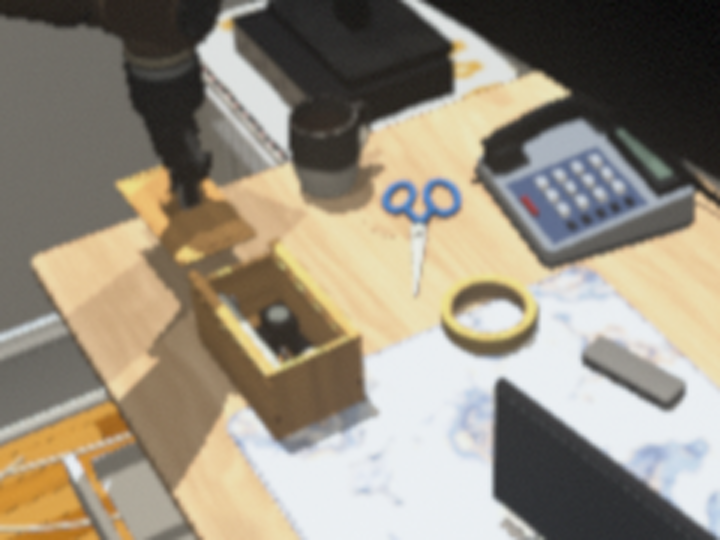

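The lid is free and held level (crop (185,215)), clear of the case's end. The bar is visible in the open case (crop (270,320)). Lowering.

```bash
python3 -m inch '[{"slide":[0,0.2,2.5],"turn":0,"grip":0.8},{"slide":[0,0.2,5],"turn":0,"grip":0.8},{"slide":[0,0.2,6.5],"turn":0,"grip":0.8},{"slide":[0,0.2,7.2],"turn":0,"grip":0.8},{"slide":[0,0.2,7.6],"turn":0,"grip":0.8},{"slide":[0,0.2,7.8],"turn":0,"grip":0.8},{"slide":[0,0.2,7.9],"turn":0,"grip":0.8},{"slide":[0,0.2,7.9],"turn":0,"grip":0.8}]' 40
```

```text
time: 4.7
eef_pos: [0.4847, 0.3456, 0.0101]
tcp_rot: [-0.013, 1.0, 0.0, 0.001]
contact_force: [0.9, -0.4, -1.1]
opening: 0.154
finger_force: 39.7
```

```bash
python3 -m inch '[{"slide":[0,0,0.1],"turn":0,"grip":0.8},{"slide":[0,0,0.2],"turn":0,"grip":0.8},{"slide":[0,0,0.3],"turn":0,"grip":0.8},{"slide":[0,0,0.3],"turn":0,"grip":0.8}]' 40
```

```text
time: 5.1
eef_pos: [0.4845, 0.3456, 0.0079]
tcp_rot: [-0.013, 1.0, -0.0, 0.0]
contact_force: [-2.5, -2.6, 6.6]
opening: 0.148
finger_force: 40.7
```

```bash
python3 -m inch '[{"slide":[0,0,0],"turn":0,"grip":3.5},{"slide":[0,0,0],"turn":0,"grip":3.5},{"slide":[0,0,0],"turn":0,"grip":3.5},{"slide":[0,0,0],"turn":0,"grip":3.5},{"slide":[0,0,-3],"turn":0,"grip":3.5},{"slide":[0,0,-7],"turn":0,"grip":3.5},{"slide":[0,0,-12],"turn":0,"grip":6},{"slide":[0,0,-17],"turn":0,"grip":6},{"slide":[0,0,-20],"turn":0,"grip":6},{"slide":[0,0,-20],"turn":0,"grip":6}]' 40; python3 - <<'E'
from h import *
p,d=snap('top',3);W=pts('top',d);q,e=snap('scene',3);V=pts('scene',e)
m=np.zeros((600,800,3),np.uint8)
m[:300,:400]=cv2.resize(p[195:285,130:250],(400,300),interpolation=cv2.INTER_CUBIC)
m[:300,400:]=cv2.resize(p[205:265,179:259],(400,300),interpolation=cv2.INTER_CUBIC)
m[300:,:400]=cv2.resize(q[170:260,180:300],(400,300),interpolation=cv2.INTER_CUBIC)
cv2.imwrite('pics/m3.png',m[:,:,::-1])
# dark grip block/tube inside case, points between 60 and 80 mm
box=np.zeros(d.shape,bool);box[215:258,190:248]=1
k=box&(W[...,2]>.06)&(W[...,2]<.085)&(p.max(-1)<110);print('dark',k.sum(),rect(W[k]),np.median(W[k],0))
k=box&(W[...,2]>.089)&(W[...,2]<.098);print('rim',k.sum(),rect(W[k]))
plan(.4913,.149,.2,1.5)
E
```

```text
time: 6.1
eef_pos: [0.4872, 0.3469, 0.2134]
tcp_rot: [-0.013, 1.0, 0.003, 0.006]
contact_force: [-0.0, 0.3, 0.3]
opening: 0.702
finger_force: 0.0
dark 109 (array([494. , 155.1]), array([ 69.4, 156.6]), 6.82) [0.48574513 0.15354495 0.07333178]
rim 471 (array([486.7, 147.2]), array([ 99.4, 163.4]), 1.59)
pos [0.4843 0.3454 0.2069] x [-1.    -0.026 -0.001] y [-0.026  1.     0.001] slide [ -0.18 -19.66   0.68] turn [-0.     3.142] q [ 0.45  0.13  1.8   0.    1.21 -1.15] t 6.2
```

View pics/m3.png

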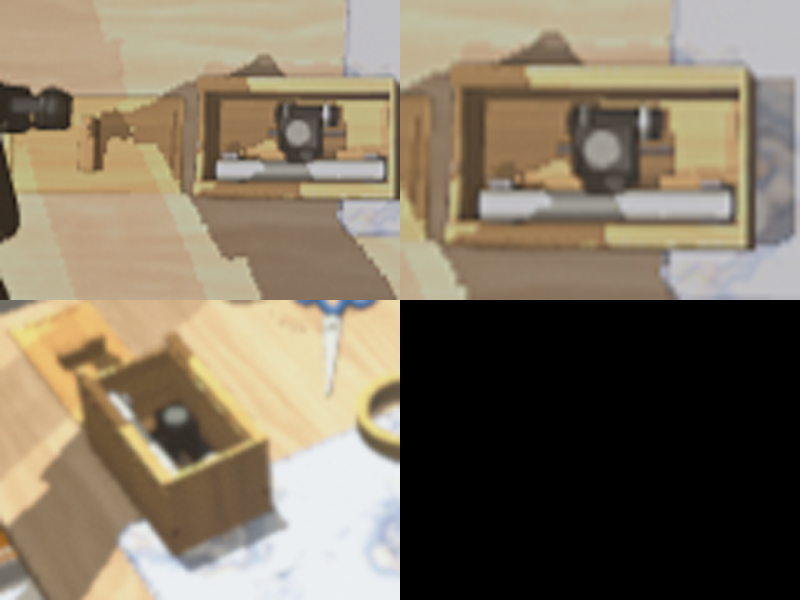

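The lid lies flat left of the case (crop (95,140)). In the right crop the grip block's disc is at (602,150) and the tube runs from (480,205) to (732,205), in front on the −x side.

```bash
python3 - <<'E'
from h import *
for u,v,z in((603,150,.075),(606,205,.06),(480,203,.055),(732,205,.055)):print(ray('top',179-.4+(u-400)/5,205-.4+v/5,z).round(4))
E
```

```text
[0.4901 0.147  0.075 ]
[0.4594 0.1459 0.06  ]
[0.4589 0.22   0.055 ]
[0.4616 0.0734 0.055 ]
```

```bash
python3 -m inch '[{"slide":[-0.1,-5,1],"turn":0,"grip":6.2},{"slide":[-0.1,-10,2],"turn":0,"grip":6.2},{"slide":[-0.1,-15,3],"turn":0,"grip":6.2},{"slide":[-0.1,-19.8,4],"turn":0,"grip":6.2},{"slide":[-0.1,-19.8,6.5],"turn":0,"grip":6.2},{"slide":[-0.1,-19.8,6.5],"turn":0,"grip":6.2},{"slide":[-0.1,-19.8,10],"turn":0,"grip":6.2},{"slide":[-0.1,-19.8,13],"turn":0,"grip":6.2},{"slide":[-0.1,-19.8,15],"turn":0,"grip":6.2},{"slide":[-0.1,-19.8,16],"turn":0,"grip":6.2},{"slide":[-0.1,-19.8,16],"turn":0,"grip":6.2}]' 40
```

```text
time: 7.3
eef_pos: [0.4887, 0.148, 0.0445]
tcp_rot: [-0.014, 1.0, -0.0, -0.002]
contact_force: [0.2, -0.4, 0.5]
opening: 0.724
finger_force: 0.0
```

```bash
python3 -m inch '[{"slide":[0,0,0],"turn":0,"grip":3},{"slide":[0,0,0],"turn":0,"grip":3},{"slide":[0,0,0],"turn":0,"grip":3},{"slide":[0,0,0],"turn":0,"grip":3},{"slide":[0,0,0],"turn":0,"grip":3},{"slide":[0,0,-1],"turn":0,"grip":3},{"slide":[0,0,-3],"turn":0,"grip":3},{"slide":[0,0,-6],"turn":0,"grip":3},{"slide":[0,0,-10],"turn":0,"grip":3},{"slide":[0,0,-14],"turn":0,"grip":3},{"slide":[0,0,-18],"turn":0,"grip":3},{"slide":[0,0,-21],"turn":0,"grip":3},{"slide":[0,0,-21],"turn":0,"grip":3},{"slide":[0,0,-21],"turn":0,"grip":3}]' 70; python3 - <<'E'
from h import *
plan(.590,-.241,.255,10.6)
E
```

```text
time: 8.7
eef_pos: [0.4897, 0.1473, 0.2557]
tcp_rot: [-0.013, 1.0, -0.0, -0.0]
contact_force: [-0.2, -0.4, -3.2]
opening: 0.411
finger_force: 71.7
pos [0.4897 0.1473 0.2557] x [-1.    -0.026  0.001] y [-0.026  1.    -0.   ] slide [ -9.02 -39.08   0.07] turn [-0.159  2.983] q [ 0.09 -0.1   1.95 -0.    1.29 -1.5 ] t 8.7
```

```bash
python3 -m inch '[{"slide":[-0.5,-2,0],"turn":-0.01,"grip":3},{"slide":[-1.3,-6,0],"turn":-0.03,"grip":3},{"slide":[-2.2,-10,0],"turn":-0.05,"grip":3},{"slide":[-3.2,-14,0],"turn":-0.07,"grip":3},{"slide":[-4.1,-18,0],"turn":-0.09,"grip":3},{"slide":[-5,-22,0],"turn":-0.11,"grip":3},{"slide":[-6,-26,0],"turn":-0.13,"grip":3},{"slide":[-6.9,-30,0],"turn":-0.15,"grip":3},{"slide":[-7.8,-34,0],"turn":-0.159,"grip":3},{"slide":[-8.5,-37,0],"turn":-0.159,"grip":3},{"slide":[-9,-39,0],"turn":-0.159,"grip":3},{"slide":[-9,-39,0],"turn":-0.159,"grip":3},{"slide":[-9,-39,0],"turn":-0.159,"grip":3},{"slide":[-9,-39,0],"turn":-0.159,"grip":3}]' 70; python3 - <<'E'
from h import *
p,d=snap('top',4);W=pts('top',d);q,e=snap('scene',4);V=pts('scene',e)
m=np.zeros((600,800,3),np.uint8)
m[:300,:400]=cv2.resize(p[155:245,300:420],(400,300),interpolation=cv2.INTER_CUBIC)
m[:,400:]=cv2.resize(q[200:320,285:365],(400,600),interpolation=cv2.INTER_CUBIC)
cv2.imwrite('pics/m4.png',m[:,:,::-1])
plan(.590,-.241,.255,10.6)
E
```

```text
time: 10.1
eef_pos: [0.5897, -0.2387, 0.2543]
tcp_rot: [-0.093, 0.996, 0.001, -0.001]
contact_force: [-0.3, 0.9, -2.0]
opening: 0.404
finger_force: 71.7
pos [ 0.5902 -0.2387  0.2556] x [-0.983 -0.185  0.001] y [-0.185  0.983  0.001] slide [ 0.06 -0.22  0.06] turn [ 1.00e-03 -3.14e+00] q [-0.54  0.19  1.65  0.    1.31 -2.3 ] t 10.2
```

View pics/m4.png

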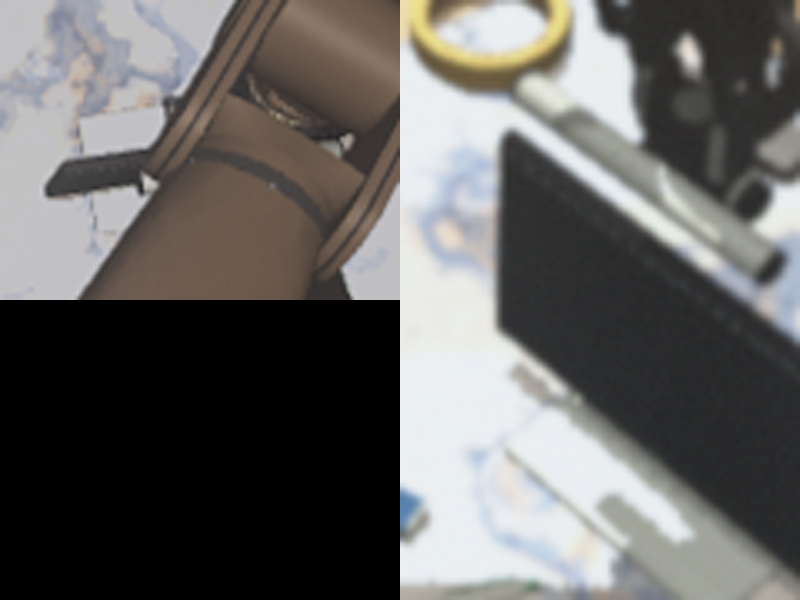

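The scene crop shows the tube from (520,90) to (775,265), hovering parallel to the panel's top edge; the top view is hidden by the arm. I'll measure the tube from depth in the monitor's frame, both against the panel edge seen in the same image.

```bash
python3 - <<'E'
from h import *
from scipy.optimize import least_squares
q,e=load('scene',4);V=pts('scene',e)
a=np.radians(10.65);R=np.array([[np.cos(a),np.sin(a),0],[-np.sin(a),np.cos(a),0],[0,0,1]])
M=(V-np.array([.5905,-.241,.18]))@R.T
k=(abs(M[...,1])<.073)&(M[...,0]>-.06)&(M[...,0]<-.012)&(M[...,2]>.05)&(M[...,2]<.12)
P=M[k];print(k.sum(),P[:,1].min(),P[:,1].max())
f=lambda t:np.hypot(P[:,0]-t[0]-t[2]*P[:,1],P[:,2]-t[1]-t[3]*P[:,1])-.009
r=least_squares(f,[-.031,.084,0,0],loss='soft_l1',f_scale=.002);print('tube axis x,z,yawslope,zslope',r.x.round(4),'rms',np.std(f(r.x)))
# ends of the tube
k2=(abs(M[...,1])<.11)&(abs(M[...,0]-r.x[0])<.015)&(abs(M[...,2]-r.x[1])<.015);print('ends',np.percentile(M[k2][:,1],[.5,99.5]))
# monitor front face & top in the same view
g=(abs(M[...,1])<.11)&(abs(M[...,0])<.02)&(M[...,2]<-.02)&(M[...,2]>-.12)
A=np.c_[np.ones(g.sum()),M[g][:,1],M[g][:,2]];print('front face x (want -.006):',np.linalg.lstsq(A,M[g][:,0],rcond=None)[0].round(4))
g=(abs(M[...,1])<.12)&(abs(M[...,0])<.012)&(abs(M[...,2])<.008);print('top z med',np.median(M[g][:,2]),'n',g.sum())
E
```

```text
578 -0.07264115669151727 0.07287240385544555
tube axis x,z,yawslope,zslope [-0.0283  0.0812 -0.003   0.0066] rms 0.003247511570988355
ends [-0.07260227  0.07736878]
front face x (want -.006): [-0.0052  0.0027  0.0008]
top z med -0.0003796540125882153 n 562
```

```bash
python3 -m inch '[{"slide":[0.2,-0.2,0],"turn":0,"grip":3},{"slide":[0.2,-0.2,1],"turn":0,"grip":3},{"slide":[0.2,-0.2,2],"turn":0,"grip":3},{"slide":[0.2,-0.2,3],"turn":0,"grip":3},{"slide":[0.2,-0.2,3.6],"turn":0,"grip":3},{"slide":[0.2,-0.2,4.2],"turn":0,"grip":3},{"slide":[0.2,-0.2,4.8],"turn":0,"grip":3},{"slide":[0.2,-0.2,5.4],"turn":0,"grip":3},{"slide":[0.2,-0.2,5.4],"turn":0,"grip":3},{"slide":[0.2,-0.2,5.4],"turn":0,"grip":3}]' 70; python3 - <<'E'
from h import *
from scipy.optimize import least_squares
q,e=snap('scene',5);V=pts('scene',e)
a=np.radians(10.65);R=np.array([[np.cos(a),np.sin(a),0],[-np.sin(a),np.cos(a),0],[0,0,1]])
M=(V-np.array([.5905,-.241,.18]))@R.T
k=(abs(M[...,1])<.073)&(M[...,0]>-.06)&(M[...,0]<-.012)&(M[...,2]>.01)&(M[...,2]<.06)
P=M[k]
f=lambda t:np.hypot(P[:,0]-t[0]-t[2]*P[:,1],P[:,2]-t[1]-t[3]*P[:,1])-.009
r=least_squares(f,[-.031,.03,0,0],loss='soft_l1',f_scale=.002);print(k.sum(),r.x.round(4))
plan(.590,-.241,.18,10.6);print(ctrl.get_state()['contact_force'])
cv2.imwrite('pics/s5.png',cv2.resize(q[190:310,270:430],None,fx=5,fy=5,interpolation=cv2.INTER_CUBIC)[:,:,::-1])
E
```

```text
time: 11.2
eef_pos: [0.5889, -0.2424, 0.2023]
tcp_rot: [-0.092, 0.996, -0.0, -0.0]
contact_force: [-0.2, 0.3, -1.9]
opening: 0.407
finger_force: 71.7
585 [-0.029   0.0293 -0.0001  0.0065]
pos [ 0.5891 -0.2425  0.2027] x [-0.983 -0.184 -0.001] y [-0.184  0.983 -0.   ] slide [-0.12  0.13  2.27] turn [ 0.    -3.141] q [-0.55  0.23  1.7   0.    1.21 -2.31] t 11.25
[-0.36354411  0.72523508 -2.91661416]
```

View pics/s5.png

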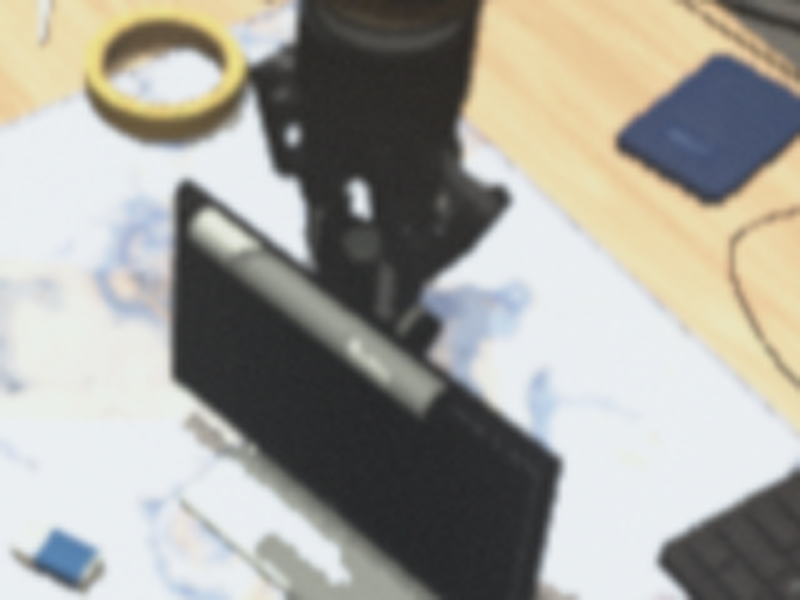

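The tube runs parallel in front of the top edge (from (215,230) to (435,395)), the weight is behind, and there is no contact yet. Continuing down slowly.

```bash
python3 -m inch '[{"slide":[0.1,0.1,0.4],"turn":0,"grip":3},{"slide":[0.1,0.1,0.8],"turn":0,"grip":3},{"slide":[0.1,0.1,1.2],"turn":0,"grip":3},{"slide":[0.1,0.1,1.6],"turn":0,"grip":3},{"slide":[0.1,0.1,1.9],"turn":0,"grip":3},{"slide":[0.1,0.1,2.1],"turn":0,"grip":3},{"slide":[0.1,0.1,2.2],"turn":0,"grip":3},{"slide":[0.1,0.1,2.2],"turn":0,"grip":3}]' 70
```

```text
time: 12.05
eef_pos: [0.5878, -0.2416, 0.1811]
tcp_rot: [-0.092, 0.996, -0.0, 0.0]
contact_force: [-1.6, 1.6, 1.7]
opening: 0.413
finger_force: 72.1
```

```bash
python3 -m inch '[{"slide":[0,0,0.1],"turn":0,"grip":3},{"slide":[0,0,0.1],"turn":0,"grip":3},{"slide":[0,0,0.1],"turn":0,"grip":3}]' 70; python3 - <<'E'
from h import *
from scipy.optimize import least_squares
q,e=snap('scene',6);V=pts('scene',e)
a=np.radians(10.65);R=np.array([[np.cos(a),np.sin(a),0],[-np.sin(a),np.cos(a),0],[0,0,1]])
M=(V-np.array([.5905,-.241,.18]))@R.T
k=(abs(M[...,1])<.073)&(M[...,0]>-.06)&(M[...,0]<-.013)&(M[...,2]>-.008)&(M[...,2]<.03)
P=M[k]
f=lambda t:np.hypot(P[:,0]-t[0]-t[2]*P[:,1],P[:,2]-t[1]-t[3]*P[:,1])-.009
r=least_squares(f,[-.031,.006,0,0],loss='soft_l1',f_scale=.002);print(k.sum(),r.x.round(4))
E
```

```text
time: 12.35
eef_pos: [0.5878, -0.2416, 0.1811]
tcp_rot: [-0.093, 0.996, -0.0, 0.0]
contact_force: [-3.6, 2.3, 5.5]
opening: 0.409
finger_force: 72.8
560 [-0.0302  0.0077  0.0025  0.0047]
```

```bash
python3 -m inch '[{"slide":[0,0,-0.1],"turn":0,"grip":3},{"slide":[0,0,-0.1],"turn":0,"grip":3.6},{"slide":[0,0,-0.1],"turn":0,"grip":4},{"slide":[0,0,-0.1],"turn":0,"grip":4.5},{"slide":[0,0,-0.1],"turn":0,"grip":5},{"slide":[0,0,-0.1],"turn":0,"grip":6},{"slide":[0,0,-0.1],"turn":0,"grip":6},{"slide":[0,0,-0.1],"turn":0,"grip":6},{"slide":[0,0,-0.5],"turn":0,"grip":6},{"slide":[0,0,-1.5],"turn":0,"grip":6},{"slide":[0,0,-3],"turn":0,"grip":6},{"slide":[0,0,-6],"turn":0,"grip":6},{"slide":[0,0,-10],"turn":0,"grip":6},{"slide":[0,0,-14],"turn":0,"grip":6},{"slide":[0,0,-16],"turn":0,"grip":6},{"slide":[0,0,-16],"turn":0,"grip":6},{"slide":[0,0,-16],"turn":0,"grip":6}]' 20; python3 - <<'E'
from h import *
from scipy.optimize import least_squares
q,e=snap('scene',7);V=pts('scene',e);p,d=snap('top',7)
a=np.radians(10.65);R=np.array([[np.cos(a),np.sin(a),0],[-np.sin(a),np.cos(a),0],[0,0,1]])
M=(V-np.array([.5905,-.241,.18]))@R.T
k=(abs(M[...,1])<.073)&(M[...,0]>-.06)&(M[...,0]<-.013)&(M[...,2]>-.008)&(M[...,2]<.035)
P=M[k]
f=lambda t:np.hypot(P[:,0]-t[0]-t[2]*P[:,1],P[:,2]-t[1]-t[3]*P[:,1])-.009
r=least_squares(f,[-.031,.006,0,0],loss='soft_l1',f_scale=.002);print(k.sum(),r.x.round(4))
m=np.zeros((600,800,3),np.uint8)
m[:300]=cv2.resize(p[150:285,110:470],(800,300),interpolation=cv2.INTER_CUBIC)
m[300:,:400]=cv2.resize(q[200:320,275:435],(400,300),interpolation=cv2.INTER_CUBIC)
m[300:,400:]=cv2.resize(q[140:260,150:310],(400,300),interpolation=cv2.INTER_CUBIC)
cv2.imwrite('pics/m7.png',m[:,:,::-1])
E
```

```text
time: 14.1
eef_pos: [0.5877, -0.2415, 0.34]
tcp_rot: [-0.092, 0.996, -0.0, 0.001]
contact_force: [-0.5, 0.2, 0.4]
opening: 0.703
finger_force: 0.0
534 [-0.03    0.0089  0.0052 -0.0001]
```

View pics/m7.png

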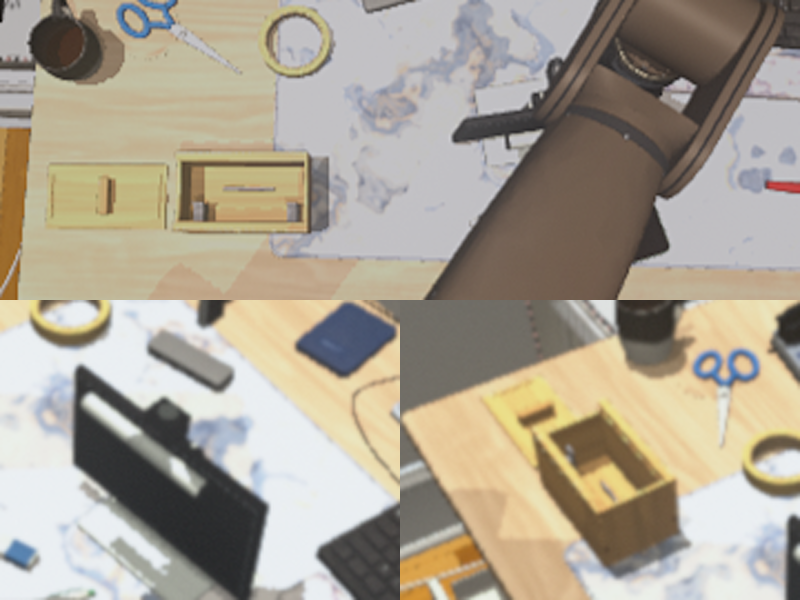

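The bar hangs on the middle of the top edge (lower-left crop (150,440)), the lid lies flat on the desk (upper crop (107,195)), and the gripper is clear. Handing in.

```bash
python3 -c "
from plant import ctrl
print(ctrl.sign_off())"
```

```text
the job is handed in; nothing more can be done
None
```

The light bar hangs on the middle of the monitor's top edge, square to the screen with the tube in front; the lid lies flat on the desk beside the case, and the job was handed in after about 14 s of robot time (the hand-in returned no verdict).

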